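# Index and lock the fastener carousel

## Robot

A 6-joint arm with a two-finger parallel gripper is mounted at the origin on the work surface. World frame = base frame: x ahead of the robot, y to its left, z up, the work surface at z = 0. Lengths are in m, angles in rad, forces in N, time in s.
With the tool pointing down it reaches from about 0.2 to 0.875 m from the base axis. Payload 3.4 kg.
Tool frame: the origin (TCP) lies midway between the tips of the shut fingers; the grasp point (between the pads) lies 19 mm behind it (arm.grip_point_offset is the distance from the TCP to the grasp point, in m); z points along the fingers, x is the direction in which the jaws open and shut, and the axes are right-handed (so a half turn about z gives the same grasp; the last joint's range is limited). The gripper opens to 94 mm and grips with 3 to 60 N. Pads are 16 mm wide; open, the fingers measure 119 mm over their backs; the gripper's body (75 mm by 177 mm) begins 78 mm behind the grasp point.
Start: joints at [1.104, 0.276, 1.505, -0, 1.361, -0.121], TCP at [0.195, 0.541, 0.205] pointing down, gripper open.
Joint ranges: [-2.89, 2.89], [-0.75, 2.08], [0.22, 2.7], [-1.18, 4.32], [0.11, 2.71], [-2.7, 2.7]. Speed limits (rad/s): [2.57, 2.57, 3.14, 3.14, 3.14, 3.14].

## Interface

Orientations are given as a unit quaternion [w, x, y, z].
In Python, from station import arm, grab_frame, camera_info gives the robot as it stands.
- The arm moves only by the shell command python3 -m pendant 'ROWS' [FORCE]. ROWS is JSON, a list of rows, each a list of 3 entries, a list of its own where there are three numbers: the shift along the tool's x, y, z in cm, then the turn, a rotation vector about the tool's x, y, z in degrees, then the closure in counts, from 0 (fully open) to 255 (shut). A call has 1 to 20 rows; each row is the pose to reach, as a shift and turn from the pose commanded when the call began, along the tool's axes at that moment; what a row does not reach only later rows make up. A row lasts 1/10 s, in which the tool goes at most 50 mm and 8.59 degrees, less where a joint would pass 70% of its speed; a pose out of reach is approached as far as the arm can. A call with a gripper value outside its range is refused whole. The fingers move at their own pace and stop on an object; FORCE is the grip in N (left out, the last holds). Time passes only in rows, so rows that repeat a pose let the fingers close. It gives the time, the measured TCP pose, the force and the opening at its end, in the units of the state.
- arm.get_state(): the state, without advancing time (a new reading comes with each control period).
- grab_frame(name): name is "scene" or "top" or "wrist"; returns the picture (384x512x3 uint8, red, green, blue); there is no depth.
- camera_info(name): a dict with "mtx" (3x3 intrinsics, pixels), "extrinsics" (4x4, takes a point from camera to world coordinates); the wrist camera has in their place "hand_eye" (4x4, takes a point from camera to tool coordinates, whose origin is the TCP and whose axes are the tool frame's). Camera axes: x right, y down, z forward; pixel columns grow to the right and rows downward; lengths in m; the calibration is good to about 2 mm. The wrist camera is an equidistant fisheye: a pixel r from the principal point sees the ray r / f radians off the axis. A picture is of the moment at which its call begins: read the wrist's pose just before it. camera_info takes no time and is no camera call.
- arm.job_done(): hands the job in, once; it reports no verdict.
The state is a dict: "t": time; "qpos": joint angles; "qd": joint speeds; "joint_efforts": joint torques, N m; "tcp_pos": TCP position; "orientation": TCP orientation; "contact_force": force on the tool from outside, world axes, zero at the start; "ft_torque": the same for the moment, N m; "grip_width": finger opening in m.
Only numpy, scipy, OpenCV 4.12 (cv2) and the standard library are available. Lean on these libraries where they do the work, as an engineer would, in place of code of your own. Each camera call takes 0.05 s, during which the arm holds its last target.

## Task

Turn the fastener carousel by its handle post until the big hexagon nut's sector stands in the middle of the window, then take the locking pin from its wooden stand and drop it into the guide collar, and work the wheel gently to and fro until the pin falls fully home and locks the wheel with the whole nut still showing inside the window frame. Use a light hand: push the post with no more than about 8 N once the pin has caught, and do not press the pin hard on the wheel. Leave the other things on the bench alone, and let go of everything at the end.

Things in the scene. Friction and masses are not known exactly. Their poses are not given: they have to be found in the camera images.
- wheel: The aluminium wheel tray, open to view inside the cover ring, turning about the vertical axis; origin on the axis at bench level, x axis to the nut. Radius 78 mm, its floor 30 mm above the bench, six 60 degree sectors between 7 mm high radial ribs, each with another fastener: big hexagon nut, washer, bolts, handle post, square nuts, dowels.
- housing: Fixed white-painted round carousel housing, 240 mm diameter. Origin at the centre of its underside on the wheel's vertical axis; its x axis points to the window. A cover ring (inner radius 77, outer 120 mm, top 42 mm above the bench) hides the wheel's rim; the window frame, 6 mm bars with top 48.5 mm high, stands over the tray.
- window (a point): Centre of the window opening in the fixed frame, 54 mm from the wheel's axis, 42 mm above the bench. The opening is 44 mm radially by 60 mm across, so the whole nut shows while it is within 14 mm of this point.
- nut (a point): Top centre of the big dark steel hexagon nut (30 mm over flats, 10 mm high) fixed on the wheel tray, 54 mm from the axis, in the middle of its sector. It turns with the wheel and must come to the window centre; at the start it is 0.6 to 1.25 rad anticlockwise of the window seen from above, so turn the wheel clockwise. The wheel has stops 1.5 rad either side of the window.
- post (a point): Top centre of the black upright handle post on the wheel tray, diametrically opposite the nut, 54 mm from the axis. Round, 18 mm diameter, 50 mm tall, top 80 mm above the bench. Grip it from above or push it to turn the wheel. The wheel's friction is about 0.12 N m (2 to 3 N at the post). Once the pin has fallen in, a push of over about 13 N here strains the pin.
- collar (a point): Centre of the mouth (64 mm above the bench) of the guide collar, a fixed steel block 43 x 40 x 30 mm on the cover ring, 97 mm from the axis and 60 degrees anticlockwise of the window, with a vertical 12 mm hole, chamfered 2 mm. It guides the pin onto the index plate. The pin foot enters up to about 2 mm off centre.
- under_collar (a point): Point on the collar's axis, 30 mm above the bench and 34 mm below its mouth, at the top face of the wheel's steel index plate, hidden by the cover ring. The plate turns with the wheel and has 18 rim notches, 13 mm wide, every 20 degrees. A pin in the collar rests on the plate until a notch comes under it, then falls 18 mm to the floor and locks the wheel with 2 to 3 mm play.
- hub (a point): Point on the wheel's axis, 42 mm above the bench (top of the dark hub). The index plate is clamped to the tray at no exact angle: with the nut centred in the window, the nearest notch lies 0.06 to 0.18 rad (6 to 17 mm at the collar) to one side of the collar. Which side cannot be seen: with the pin in the collar, feel slowly each way, not past 0.21 rad; the wheel stops hard once the pin is in.
- pin: Loose dark steel locking pin, 80 mm long, about 70 g, upright in its stand. Origin at its lower tip, z up along it. Shank 10 mm diameter, 56 mm long, foot chamfered 3 mm; above it a round head, 18 mm diameter, 24 mm high. Fully home its tip is 12 mm above the bench, the head's underside 4 mm above the collar; resting on the index plate it is 18 mm higher.
- pin_head (a point): Middle of the pin's head, on its axis, 68 mm above the tip: where to grip it.
- stand: Fixed light wooden block 60 x 60 x 35 mm, origin under its centre; the pin stands in its central 13 mm hole, 25 mm deep, so its tip is 10 mm above the bench.
- glue: White jar with black lid, 48 mm diameter, 110 mm tall, bystander; origin under its centre.
- tape: Cardboard ring (tape core), 90 mm diameter, 40 mm high, bystander; origin under its centre.
- driver: Black-handled screwdriver lying beyond the carousel, bystander; origin under its middle.
- carton: Low open cardboard box 150 x 120 x 50 mm, bystander; origin under its centre.

How it is judged:
By the outcome, as a careful person would: the job done as asked, in the order asked, and still so for the second after the job is handed in, with the robot touching nothing.
It also fails if it takes over 72 s, if anything falls off the work surface, if the arm or the gripper's body presses on something with over 40 N, if the wrist force passes 120 N, or if a joint passes its speed limit or range.

## Working session

There is one attempt and no reset: what is moved stays moved. The work goes in short steps, Python scripts to look and compute and a shell command to move; the robot and the scene stay as the last step left them, time stands still between calls to the robot, and variables do not carry over. Pictures are saved under pics/ and viewed, and the job is handed in when it is done.

```bash
ls; mkdir -p pics
python3 - <<'E'
from station import arm, grab_frame, camera_info
import cv2,numpy as np
np.set_printoptions(precision=4,suppress=True)
print(arm.get_state())
for n in ["scene","top","wrist"]:
    print(n,camera_info(n))
    cv2.imwrite(f"pics/{n}0.png",grab_frame(n)[:,:,::-1])
print(arm.grip_point_offset)
E
```

```text
pics
{'t': 0.0, 'qpos': array([ 1.104 ,  0.2766,  1.5061, -0.    ,  1.3607, -0.121 ]), 'qd': array([ 0.0006,  0.0004,  0.0003, -0.0018, -0.0015,  0.0001]), 'joint_efforts': array([  0.0039, -40.4575, -23.7234,   0.0706,   0.0347,  -0.0002]), 'tcp_pos': array([0.1946, 0.5405, 0.2046]), 'orientation': array([ 0.0004,  0.8182,  0.5749, -0.0008]), 'contact_force': array([-1.0957,  0.2049, -0.8559]), 'ft_torque': array([-0.0078, -0.0108, -0.0271]), 'grip_width': 0.09405762651341275}
scene {'mtx': array([[364.015 ,   0.    , 255.2085],
       [  0.    , 364.015 , 187.8169],
       [  0.    ,   0.    ,   1.    ]]), 'extrinsics': array([[ 0.7015,  0.379 , -0.6036,  1.1373],
       [ 0.7127, -0.3771,  0.5915, -0.5031],
       [-0.0035, -0.8451, -0.5346,  0.5508],
       [ 0.    ,  0.    ,  0.    ,  1.    ]])}
top {'mtx': array([[412.3423,   0.    , 257.3887],
       [  0.    , 412.3423, 190.8321],
       [  0.    ,   0.    ,   1.    ]]), 'extrinsics': array([[ 0.0712, -0.9761,  0.2054,  0.4133],
       [-0.9975, -0.0707,  0.0097,  0.0161],
       [ 0.005 , -0.2056, -0.9786,  1.0957],
       [ 0.    ,  0.    ,  0.    ,  1.    ]])}
wrist {'mtx': array([[297.3186,   0.    , 258.9842],
       [  0.    , 297.3186, 189.2547],
       [  0.    ,   0.    ,   1.    ]]), 'hand_eye': array([[ 1.    , -0.0001, -0.0001,  0.0001],
       [ 0.0001,  0.9615,  0.2748, -0.0803],
       [ 0.0001, -0.2748,  0.9615, -0.179 ],
       [ 0.    ,  0.    ,  0.    ,  1.    ]])}
0.0188
```

Run:
```python
import cv2
for n in ["scene","top"]:
    i=cv2.imread(f"pics/{n}0.png"); cv2.imwrite(f"pics/{n}0b.png",cv2.resize(i,(800,600),interpolation=cv2.INTER_CUBIC))
```

```text
(no output)
```

View pics/scene0b.png

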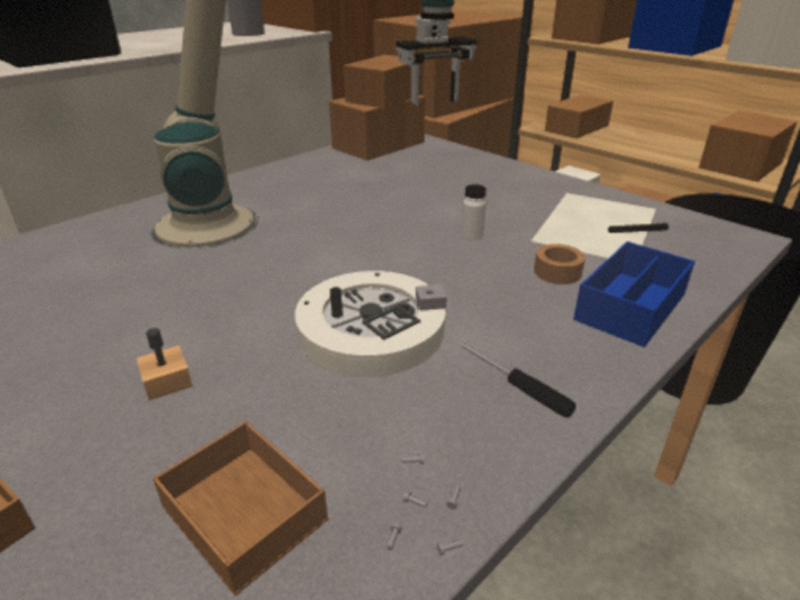

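View pics/top0b.png

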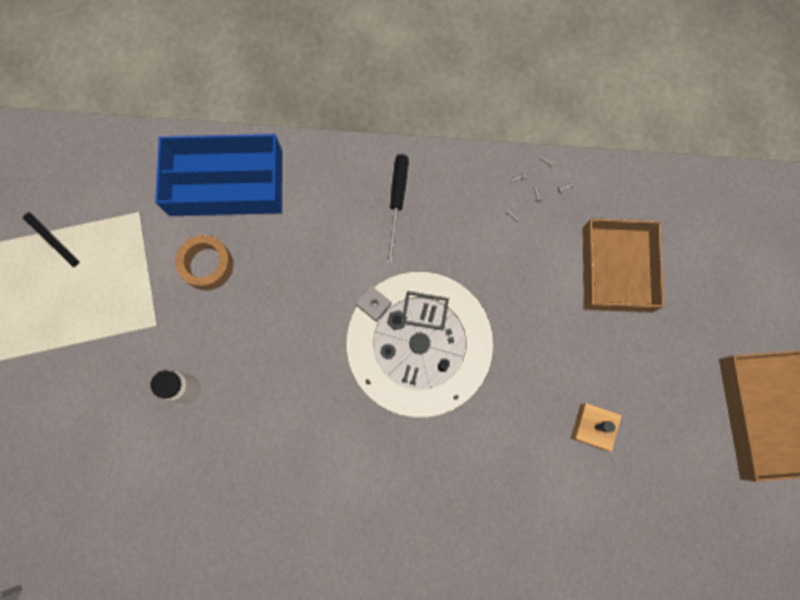

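View pics/wrist0.png

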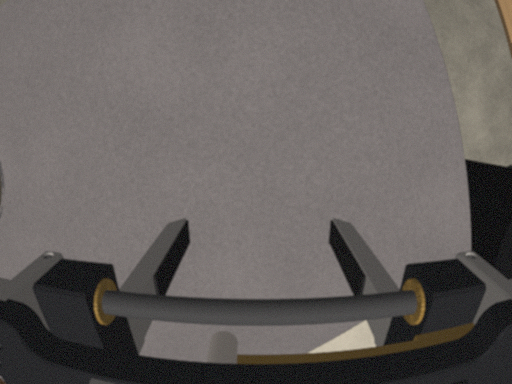

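The scene and top views show the carousel in the middle, the pin in its stand on the right, and the collar upper left of the hub. I'll enlarge the top view.

Run:
```python
import cv2
i=cv2.imread("pics/top0.png")
# crop cols 215-325, rows 168-272
c=i[165:275,210:330]; cv2.imwrite("pics/c1.png",cv2.resize(c,None,fx=6,fy=5.4545454*1.0,interpolation=cv2.INTER_CUBIC))
c=i[250:300,355:405]; cv2.imwrite("pics/c2.png",cv2.resize(c,None,fx=8,fy=8,interpolation=cv2.INTER_CUBIC))
```

```text
(no output)
```

View pics/c1.png

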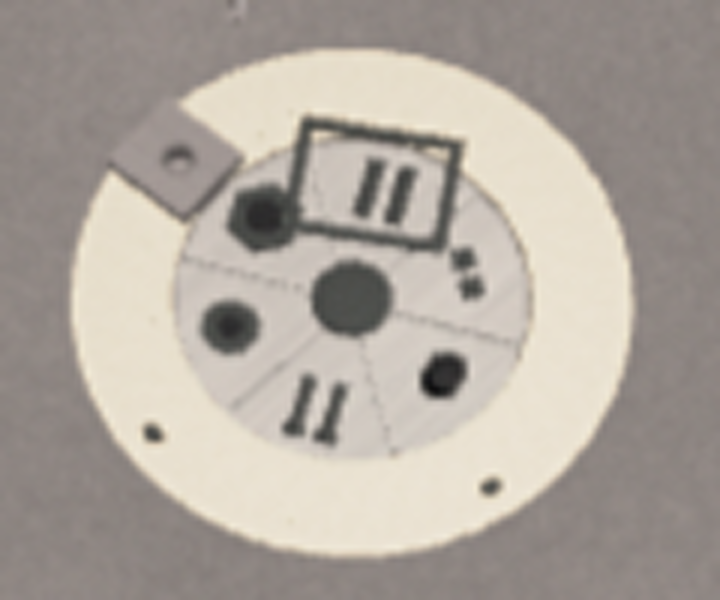

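View pics/c2.png

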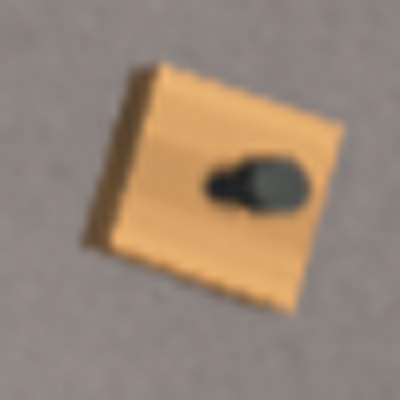

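The top crop shows the hub at (351,298), the collar hole at (179,157), the nut at (263,215), the post top at about (447,372), and the window frame centred near (374,183). The pin head top is at (285,183) in the second crop. Next I'll turn these into positions.

```bash
cat > h.py <<'E'
import numpy as np, cv2
from station import arm, grab_frame, camera_info
from scipy.spatial.transform import Rotation as R
np.set_printoptions(precision=4,suppress=True)
def ray2z(name,u,v,z):
    c=camera_info(name);K=c["mtx"];E=c["extrinsics"]
    d=E[:3,:3]@np.linalg.inv(K)@[u,v,1]; o=E[:3,3]
    return o+d*(z-o[2])/d[2]
def wray2z(u,v,z,pos,q):
    c=camera_info("wrist");K=c["mtx"];H=c["hand_eye"]
    x=np.array([u-K[0,2],v-K[1,2]]);r=np.hypot(*x);th=r/K[0,0]
    d=np.array([*(x/max(r,1e-9)*np.sin(th)),np.cos(th)])
    Rt=R.from_quat([q[1],q[2],q[3],q[0]]).as_matrix()
    o=pos+Rt@H[:3,3]; d=Rt@H[:3,:3]@d
    return o+d*(z-o[2])/d[2]
def wproj(p,pos,q):
    c=camera_info("wrist");K=c["mtx"];H=c["hand_eye"]
    Rt=R.from_quat([q[1],q[2],q[3],q[0]]).as_matrix()
    t=Rt.T@(np.array(p)-pos); x=H[:3,:3].T@(t-H[:3,3])
    th=np.arctan2(np.hypot(x[0],x[1]),x[2]);n=x[:2]/np.hypot(x[0],x[1])
    return K[:2,2]+K[0,0]*th*n
E
python3 - <<'E'
from h import *
def c1(x,y,z): return ray2z("top",210+(x+.5)/6-.5,165+(y+.5)/5.4545-.5,z)
def c2(x,y,z): return ray2z("top",355+(x+.5)/8-.5,250+(y+.5)/8-.5,z)
hub=c1(351,298,.042);ring=c1(352.5,302,.042);col=c1(179,157,.064);nut=c1(263,215,.040);post=c1(447,372,.080)
win=np.mean([c1(*p,.0485) for p in [(305,118),(462,143),(443,247),(288,228)]],axis=0)
for n,p in dict(hub=hub,ring=ring,col=col,nut=nut,post=post,win=win).items():
    d=p-hub; print(n,p,np.hypot(d[0],d[1]),np.arctan2(d[1],d[0]))
print("pinhead",c2(285,183,.09)); print("stand",np.mean([c2(*p,.035) for p in [(163,63),(342,125),(295,312),(112,245)]],axis=0))
S=arm.get_state();q=S["orientation"];print(R.from_quat([*q[1:],q[0]]).as_matrix())
E
```

```text
hub [ 0.5619 -0.0062  0.042 ] 0.0 0.0
ring [ 0.56  -0.007  0.042] 0.002003067317740059 -2.7486829332573235
col [0.6198 0.0716 0.064 ] 0.09705012316720064 0.930772212609967
nut [0.5992 0.0344 0.04  ] 0.05512134441896617 0.8279315933454533
post [ 0.5258 -0.047   0.08  ] 0.054472022716892506 -2.2961758508227126
win [ 0.6161 -0.0126  0.0485] 0.05462967069800238 -0.11671345852211344
pinhead [ 0.448  -0.3056  0.09  ]
stand [ 0.4478 -0.3052  0.035 ]
[[ 0.3389  0.9408 -0.0006]
 [ 0.9408 -0.3389 -0.0012]
 [-0.0014 -0.0001 -1.    ]]
```

```bash
cat >> h.py <<'E'
HUB=np.array([.5612,-.0066]); WIN=-.1165; COL=np.array([.6196,.0714])
def go(x,y,z,yaw):
    "print shift(cm)/turn(deg) from measured pose to a pose with tool x at yaw, tool z down"
    s=arm.get_state();q=s["orientation"];A=R.from_quat([*q[1:],q[0]])
    c,sn=np.cos(yaw),np.sin(yaw)
    B=R.from_matrix(np.array([[c,sn,0],[sn,-c,0],[0,0,-1]]))
    print("shift",A.inv().apply(np.array([x,y,z])-s["tcp_pos"])*100,"turn",np.degrees((A.inv()*B).as_rotvec()),"t",s["t"],"F",s["contact_force"],"w",s["grip_width"],"tcp",s["tcp_pos"])
E
python3 -c "
from h import *
go(.5258,-.047,.14,-.725)"
```

```text
shift [-44.0484  51.0654   6.5336] turn [  0.0706   0.0594 111.7271] t 0.15 F [-0.3689  0.07    0.1404] w 0.09381577634796316 tcp [0.1947 0.5406 0.2048]
```

```bash
python3 -m pendant '[[[-44.05,51.07,6.5],[0,0,111.7],146],[[-44.05,51.07,6.5],[0,0,111.7],146],[[-44.05,51.07,6.5],[0,0,111.7],146],[[-44.05,51.07,6.5],[0,0,111.7],146],[[-44.05,51.07,6.5],[0,0,111.7],146],[[-44.05,51.07,6.5],[0,0,111.7],146],[[-44.05,51.07,6.5],[0,0,111.7],146],[[-44.05,51.07,6.5],[0,0,111.7],146],[[-44.05,51.07,6.5],[0,0,111.7],146],[[-44.05,51.07,6.5],[0,0,111.7],146],[[-44.05,51.07,6.5],[0,0,111.7],146],[[-44.05,51.07,6.5],[0,0,111.7],146],[[-44.05,51.07,6.5],[0,0,111.7],146],[[-44.05,51.07,6.5],[0,0,111.7],146],[[-44.05,51.07,6.5],[0,0,111.7],146],[[-44.05,51.07,6.5],[0,0,111.7],146],[[-44.05,51.07,6.5],[0,0,111.7],146]]' 5
python3 - <<'E'
from h import *
s=arm.get_state();cv2.imwrite("pics/w1.png",grab_frame("wrist")[:,:,::-1])
go(.5258,-.047,.052,-.725)
for p in [(.5258,-.047,.08),(*COL,.064),(*HUB,.042)]: print(wproj(p,s["tcp_pos"],s["orientation"]))
E
```

```text
t: 1.85
tcp_pos: [0.5251, -0.0453, 0.1404]
orientation: [-0.0, 0.935, -0.354, -0.001]
contact_force: [-0.4, 0.7, -0.4]
grip_width: 0.0402
shift [0.1798 0.0989 8.8545] turn [-0.0081  0.0507  0.1093] t 1.9 F [-0.0312  0.8039 -0.5682] w 0.04045462338440774 tcp [ 0.5252 -0.0451  0.1405]
[261.2142 203.5203]
[251.696   27.1603]
[260.898  135.6264]
```

View pics/w1.png

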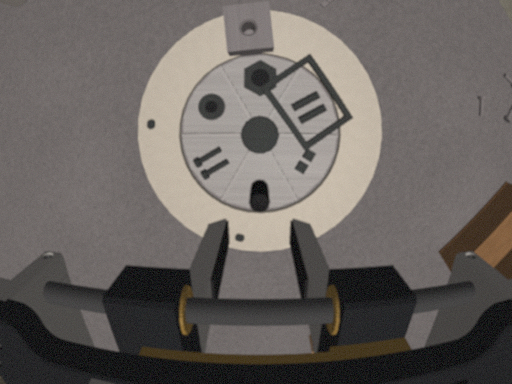

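The wrist view shows the post top at (260,202), the hub at (260,134) and the collar hole at (249,28). All three are within 3 px of prediction, so I'll descend around the post.

```bash
python3 -m pendant '[[[0.1,0.1,3],[0,0,0],146],[[0.1,0.1,6],[0,0,0],146],[[0.1,0.1,8],[0,0,0],146],[[0.1,0.1,8.8],[0,0,0],146],[[0.1,0.1,8.8],[0,0,0],146],[[0.1,0.1,8.8],[0,0,0],200],[[0.1,0.1,8.8],[0,0,0],200],[[0.1,0.1,8.8],[0,0,0],200]]' 4
python3 - <<'E'
from h import *
s=arm.get_state();print(s["contact_force"])
cv2.imwrite("pics/w2.png",grab_frame("wrist")[:,:,::-1])
# path: commanded pose = measured; arc about HUB
q=s["orientation"];A=R.from_quat([*q[1:],q[0]]).as_matrix();p=s["tcp_pos"]
d=p[:2]-HUB;print(np.hypot(*d),np.arctan2(d[1],d[0]))
a0=np.arctan2(d[1],d[0]); a1=WIN-np.pi
for k in range(1,16):
    a=a0+(a1-a0)*k/15
    t=np.array([*(HUB+.054*np.array([np.cos(a),np.sin(a)])),.052])
    print(k,A.T@(t-p)*100,np.degrees(a0-a))
E
```

```text
t: 2.7
tcp_pos: [0.5263, -0.0475, 0.0535]
orientation: [-0.0, 0.935, -0.355, 0.0]
contact_force: [-0.9, 1.6, 1.4]
grip_width: 0.0209
[-0.9313  1.6066  1.4375]
0.05376670495341521 -2.276355288704916
1 [-0.3529  0.0187  0.148 ] 3.7499605065465533
2 [-0.7052 -0.0092  0.1479] 7.499921013093107
3 [-1.0549 -0.06    0.1478] 11.24988151963966
4 [-1.4005 -0.1336  0.1478] 14.999842026186238
5 [-1.7405 -0.2297  0.1478] 18.749802532732794
6 [-2.0736 -0.3478  0.1479] 22.499763039279344
7 [-2.3982 -0.4874  0.1479] 26.249723545825898
8 [-2.713 -0.648  0.148] 29.99968405237245
9 [-3.0166 -0.8288  0.1481] 33.74964455891901
10 [-3.3077 -1.029   0.1482] 37.49960506546556
11 [-3.5851 -1.2479  0.1484] 41.24956557201211
12 [-3.8476 -1.4845  0.1486] 44.99952607855867
13 [-4.0941 -1.7377  0.1488] 48.749486585105245
14 [-4.3235 -2.0065  0.149 ] 52.499447091651795
15 [-4.5348 -2.2897  0.1493] 56.24940759819835
```

View pics/w2.png

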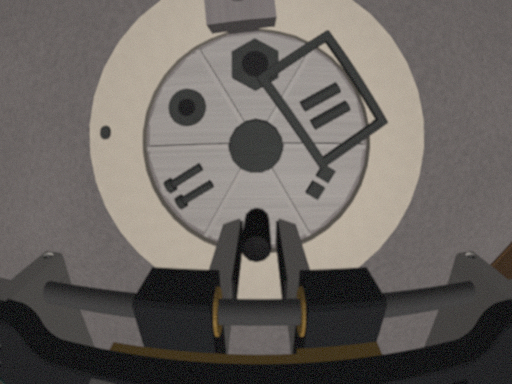

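The post stands between the fingers at opening 21 mm, so I'll turn the wheel along the arc.

```bash
python3 -m pendant '[[[-0.17,0.01,0],[0,0,1.9],200],[[-0.35,0.02,0],[0,0,3.75],200],[[-0.7,-0.01,0],[0,0,7.5],200],[[-1.05,-0.06,0],[0,0,11.25],200],[[-1.4,-0.13,0],[0,0,15],200],[[-1.74,-0.23,0],[0,0,18.75],200],[[-2.07,-0.35,0],[0,0,22.5],200],[[-2.4,-0.49,0],[0,0,26.25],200],[[-2.71,-0.65,0],[0,0,30],200],[[-3.02,-0.83,0],[0,0,33.75],200],[[-3.31,-1.03,0],[0,0,37.5],200],[[-3.58,-1.25,0],[0,0,41.25],200],[[-3.85,-1.48,0],[0,0,45],200],[[-4.09,-1.74,0],[0,0,48.75],200],[[-4.32,-2.01,0],[0,0,52.5],200],[[-4.43,-2.15,0],[0,0,54.4],200],[[-4.53,-2.29,0],[0,0,56.2],200],[[-4.53,-2.29,0],[0,0,56.2],200],[[-4.53,-2.29,0],[0,0,56.2],255],[[-4.53,-2.29,0],[0,0,56.2],255]]' 4
python3 - <<'E'
from h import *
s=arm.get_state();print(s["contact_force"],s["grip_width"])
cv2.imwrite("pics/w3.png",grab_frame("wrist")[:,:,::-1])
d=s["tcp_pos"][:2]-HUB;print(np.hypot(*d),np.arctan2(d[1],d[0])-WIN+np.pi)
for p in [(*(HUB+.054*np.array([np.cos(WIN),np.sin(WIN)])),.0485),(*HUB,.042)]: print(wproj(p,s["tcp_pos"],s["orientation"]))
cv2.imwrite("pics/t3.png",cv2.resize(grab_frame("top")[:,:,::-1][165:275,210:330],None,fx=6,fy=5.4545454,interpolation=cv2.INTER_CUBIC))
E
```

```text
t: 4.75
tcp_pos: [0.5067, -0.0013, 0.0526]
orientation: [-0.001, -0.658, 0.753, 0.0]
contact_force: [-4.4, -2.3, 3.2]
grip_width: 0.0179
[-4.4122 -2.303   3.2316] 0.017873499829911575
0.054760062179803 6.301870263143072
[254.2172  60.8264]
[255.981  146.4353]
```

View pics/w3.png

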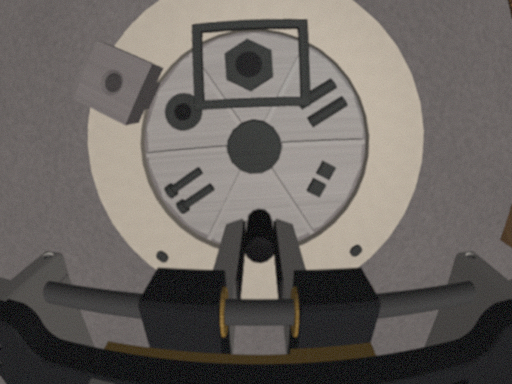

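View pics/t3.png

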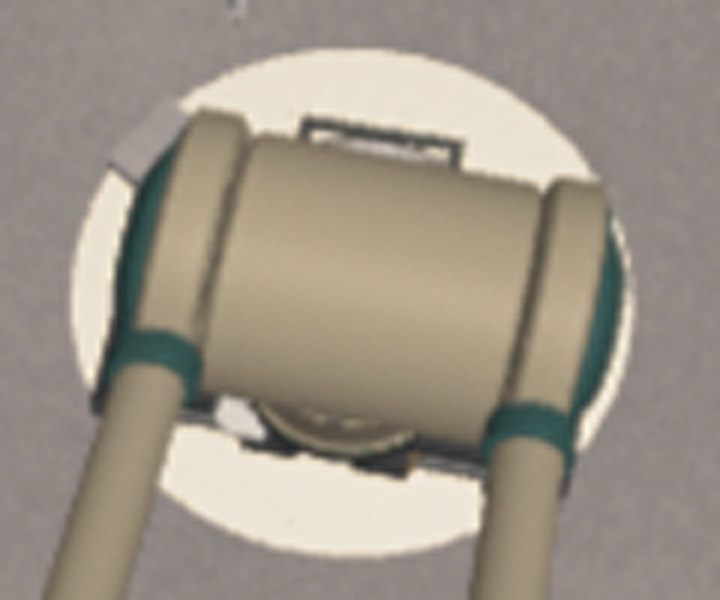

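The nut sits at (249,65) against the window opening centre (251,65), so it is centred within about 1 mm. I'll release, rise and go over the pin.

```bash
python3 -m pendant '[[[0,0,0],[0,0,0],140],[[0,0,0],[0,0,0],140],[[0,0,0],[0,0,0],140],[[0,0,-3],[0,0,0],140],[[0,0,-7],[0,0,0],140],[[0,0,-10.5],[0,0,0],140],[[0,0,-10.5],[0,0,0],140]]' 5
python3 -c "
from h import *
go(.448,-.3056,.155,WIN-np.pi/2)"
```

```text
t: 5.55
tcp_pos: [0.5117, -0.0009, 0.1624]
orientation: [0.004, -0.658, 0.753, -0.004]
contact_force: [0.5, -0.3, 0.5]
grip_width: 0.0424
shift [31.0472  2.2385  0.6899] turn [-0.6655  0.0344 -1.0267] t 5.55 F [ 0.5022 -0.3402  0.4935] w 0.04244787626885127 tcp [ 0.5117 -0.0009  0.1624]
```

```bash
python3 -m pendant '[[[4,0.3,0.5],[0,0,0],140],[[9,0.6,0.5],[0,0,0],140],[[14,1,0.5],[0,0,0],140],[[19,1.4,0.5],[0,0,0],140],[[24,1.8,0.5],[0,0,0],140],[[28,2,0.5],[0,0,0],140],[[30.5,2.1,0.5],[0,0,0],140],[[31,2.2,0.5],[0,0,-1],140],[[31,2.2,0.5],[0,0,-1],140],[[31,2.2,0.5],[0,0,-1],140]]'
python3 - <<'E'
from h import *
s=arm.get_state();cv2.imwrite("pics/w4.png",grab_frame("wrist")[:,:,::-1])
go(.448,-.3056,.059,WIN-np.pi/2)
for p in [(.448,-.3056,.09),(.448,-.3056,.035)]: print(wproj(p,s["tcp_pos"],s["orientation"]))
E
```

```text
t: 6.55
tcp_pos: [0.444, -0.3035, 0.1519]
orientation: [0.0, -0.665, 0.747, 0.001]
contact_force: [-0.8, 0.3, 0.6]
grip_width: 0.0421
shift [ 0.1931 -0.4111  9.3116] turn [0.0228 0.0743 0.0347] t 6.6 F [-0.5914 -0.1478  0.4071] w 0.04250456305893272 tcp [ 0.4442 -0.3033  0.1521]
[261.1323 197.2365]
[260.8684 180.9439]
```

View pics/w4.png

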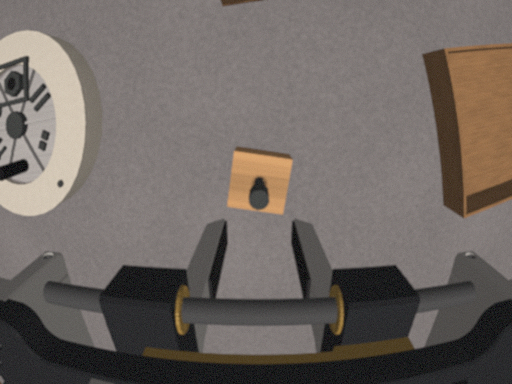

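The pin head is at (259,197) against a prediction of (261,197), so I'll descend and grip.

```bash
python3 -m pendant '[[[0.15,-0.4,2],[0,0,0],140],[[0.15,-0.42,5],[0,0,0],140],[[0.15,-0.42,8],[0,0,0],140],[[0.15,-0.42,9.2],[0,0,0],140],[[0.15,-0.42,9.2],[0,0,0],140],[[0.15,-0.42,9.2],[0,0,0],140],[[0.15,-0.42,9.2],[0,0,0],255],[[0.15,-0.42,9.2],[0,0,0],255],[[0.15,-0.42,9.2],[0,0,0],255],[[0.15,-0.42,9.2],[0,0,0],255],[[0.15,-0.42,9.2],[0,0,0],255]]' 15
python3 - <<'E'
from h import *
s=arm.get_state();cv2.imwrite("pics/w5.png",grab_frame("wrist")[:,:,::-1])
go(.448,-.3056,.155,WIN-np.pi/2)
E
```

```text
t: 7.7
tcp_pos: [0.4484, -0.307, 0.0611]
orientation: [0.0, -0.664, 0.747, -0.0]
contact_force: [0.2, 1.9, 4.5]
grip_width: 0.018
shift [-0.135   0.0445 -9.3902] turn [-0.0605  0.0056 -0.0608] t 7.75 F [-0.3128  1.5348  4.2863] w 0.01773493954788298 tcp [ 0.4484 -0.307   0.0611]
```

View pics/w5.png

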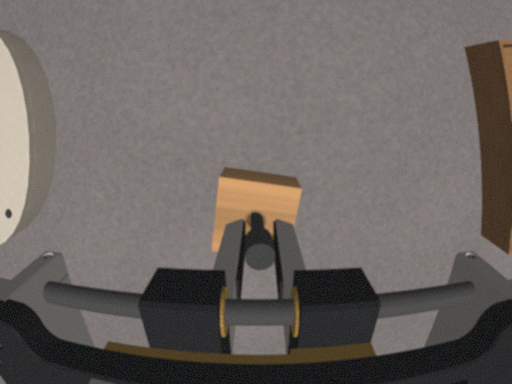

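```bash
python3 -m pendant '[[[0,0,-2],[0,0,0],255],[[0,0,-5],[0,0,0],255],[[0,0,-8],[0,0,0],255],[[0,0,-9.4],[0,0,0],255],[[0,0,-9.4],[0,0,0],255]]'
python3 - <<'E'
from h import *
go(*COL,.135,WIN-np.pi/2)
E
```

```text
t: 8.25
tcp_pos: [0.4491, -0.3082, 0.1564]
orientation: [0.0, -0.665, 0.747, -0.002]
contact_force: [0.1, 0.2, -1.3]
grip_width: 0.0176
shift [-39.7036 -12.4902   2.0686] turn [-0.2157 -0.1726 -0.0359] t 8.25 F [ 0.1406  0.2433 -1.2559] w 0.01764183596242079 tcp [ 0.4491 -0.3082  0.1564]
```

```bash
python3 -m pendant '[[[-4,-1.3,0],[0,0,0],255],[[-8,-2.5,0],[0,0,0],255],[[-12.5,-4,0],[0,0,0],255],[[-17,-5.3,0],[0,0,0],255],[[-21.5,-6.8,0],[0,0,0],255],[[-26,-8.2,0],[0,0,0],255],[[-30,-9.4,0.5],[0,0,0],255],[[-34,-10.7,1],[0,0,0],255],[[-37,-11.7,1.5],[0,0,0],255],[[-39,-12.3,1.8],[0,0,0],255],[[-39.7,-12.5,2],[0,0,0],255],[[-39.7,-12.5,2],[0,0,0],255],[[-39.7,-12.5,2],[0,0,0],255],[[-39.7,-12.5,2],[0,0,0],255]]'
python3 - <<'E'
from h import *
s=arm.get_state();cv2.imwrite("pics/w6.png",grab_frame("wrist")[:,:,::-1])
i=grab_frame("scene")[:,:,::-1]; cv2.imwrite("pics/s6.png",cv2.resize(i[100:260,190:350],None,fx=3.75,fy=3.75,interpolation=cv2.INTER_CUBIC))
go(*COL,.114,WIN-np.pi/2)
E
```

```text
t: 9.65
tcp_pos: [0.6181, 0.0714, 0.1344]
orientation: [-0.0, -0.664, 0.748, -0.0]
contact_force: [-0.2, 0.6, -1.1]
grip_width: 0.0175
shift [-0.0026 -0.1248  2.0746] turn [-0.0167 -0.0098 -0.1179] t 9.75 F [ 0.2633 -0.0711 -0.4537] w 0.01741703119820689 tcp [0.6184 0.0715 0.1347]
```

View pics/w6.png

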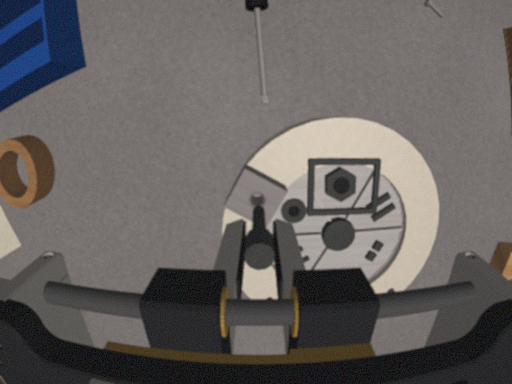

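View pics/s6.png

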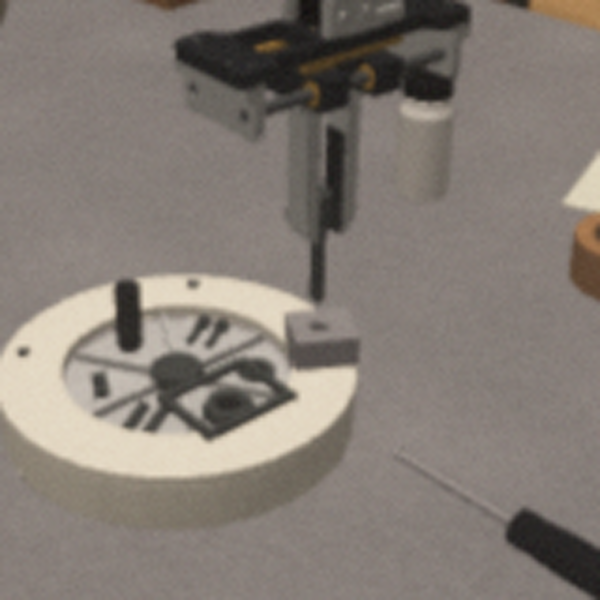

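The pin hangs upright above the collar. I'll enlarge both views to check its tip against the hole.

Run:
```python
from h import *
i=cv2.imread("pics/w6.png"); cv2.imwrite("pics/w6c.png",cv2.resize(i[160:270,210:310],None,fx=5,fy=5,interpolation=cv2.INTER_CUBIC))
s=arm.get_state();P=s["tcp_pos"];q=s["orientation"]
for p in [(P[0],P[1],P[2]-.051),(P[0],P[1],P[2]+.029),(*COL,.064)]: print((wproj(p,P,q)-[210,160])*5)
# project in scene
c=camera_info("scene");E=np.linalg.inv(c["extrinsics"])
for p in [(P[0],P[1],P[2]-.051),(*COL,.064)]:
    x=E[:3,:3]@np.array(p)+E[:3,3];x=c["mtx"]@x;print((x[:2]/x[2]-[190,100])*3.75)
```

```text
[245.3738 230.8926]
[245.4821 463.4883]
[245.2299 187.0021]
[315.8694 301.0625]
[316.3866 327.1048]
```

View pics/w6c.png

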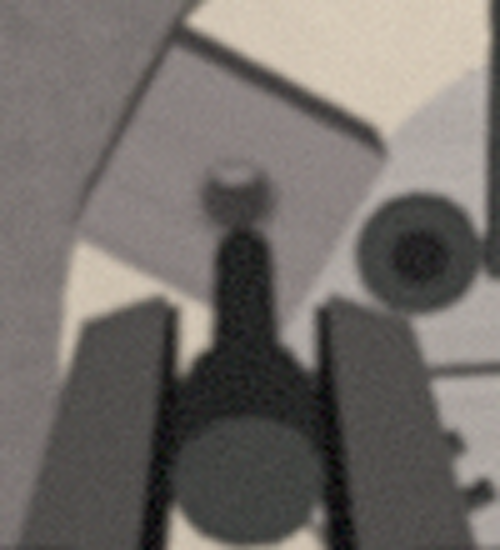

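The hole centre is about 1 mm to the left of the pin's line. I'll lower to just above the mouth with a small correction and look again.

```bash
python3 -m pendant '[[[-0.1,-0.06,0.5],[0,0,0],255],[[-0.1,-0.06,1.2],[0,0,0],255],[[-0.1,-0.06,1.5],[0,0,0],255],[[-0.1,-0.06,1.5],[0,0,0],255],[[-0.1,-0.06,1.5],[0,0,0],255]]'
python3 - <<'E'
from h import *
s=arm.get_state();i=grab_frame("wrist")[:,:,::-1]
cv2.imwrite("pics/w7.png",cv2.resize(i[160:270,210:310],None,fx=5,fy=5,interpolation=cv2.INTER_CUBIC))
i=grab_frame("scene")[:,:,::-1]; cv2.imwrite("pics/s7.png",cv2.resize(i[150:210,250:310],None,fx=8,fy=8,interpolation=cv2.INTER_CUBIC))
go(*COL,.114,WIN-np.pi/2)
P=s["tcp_pos"];q=s["orientation"]
for p in [(P[0],P[1],P[2]-.051),(P[0],P[1],P[2]+.029),(*COL,.064)]: print((wproj(p,P,q)-[210,160])*5)
c=camera_info("scene");E=np.linalg.inv(c["extrinsics"])
for p in [(P[0],P[1],P[2]-.051),(*COL,.064)]:
    x=E[:3,:3]@np.array(p)+E[:3,3];x=c["mtx"]@x;print((x[:2]/x[2]-[250,150])*8)
E
```

```text
t: 10.25
tcp_pos: [0.6192, 0.0736, 0.1193]
orientation: [-0.0, -0.665, 0.747, 0.0]
contact_force: [0.3, 0.7, -0.2]
grip_width: 0.0175
shift [ 0.2189 -0.0399  0.5611] turn [-0.0211  0.0063 -0.0353] t 10.35 F [-0.1846  0.6886 -0.5793] w 0.017279067857782635 tcp [0.6195 0.0736 0.1196]
[245.4345 230.707 ]
[245.4311 463.6305]
[258.3996 218.5657]
[199.2186 283.1904]
[194.958  297.8235]
```

View pics/w7.png

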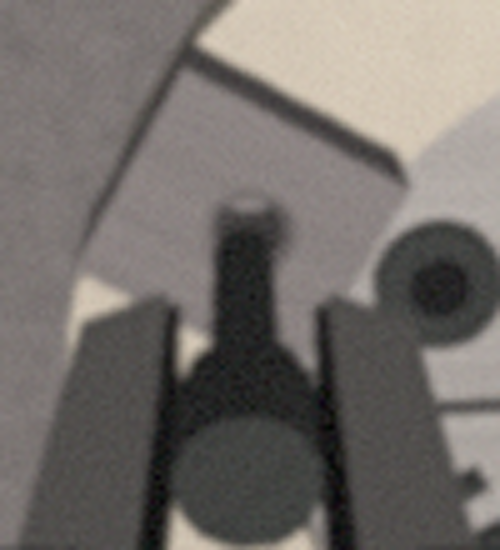

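View pics/s7.png

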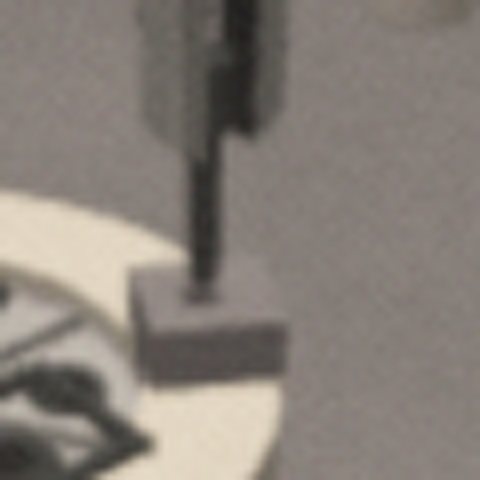

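The hole centre is now at about (251,224) and the tip at (243,233), so the overshoot was about 1 mm. I'll come back 1 mm along tool x and ease in.

```bash
python3 -m pendant '[[[0.12,0,0],[0,0,0],255],[[0.12,0,0],[0,0,0],255],[[0.12,0,0.2],[0,0,0],255],[[0.12,0,0.4],[0,0,0],255],[[0.12,0,0.6],[0,0,0],255],[[0.12,0,0.8],[0,0,0],255],[[0.12,0,0.8],[0,0,0],255]]'
python3 - <<'E'
from h import *
s=arm.get_state();i=grab_frame("wrist")[:,:,::-1]
cv2.imwrite("pics/w8.png",cv2.resize(i[160:270,210:310],None,fx=5,fy=5,interpolation=cv2.INTER_CUBIC))
i=grab_frame("scene")[:,:,::-1]; cv2.imwrite("pics/s8.png",cv2.resize(i[150:210,250:310],None,fx=8,fy=8,interpolation=cv2.INTER_CUBIC))
go(*COL,.084,WIN-np.pi/2)
E
```

```text
t: 11.05
tcp_pos: [0.6191, 0.0725, 0.1111]
orientation: [-0.0, -0.665, 0.747, 0.0]
contact_force: [0.4, -0.6, -1.2]
grip_width: 0.0174
shift [ 0.1006 -0.0564  2.7351] turn [ 0.0041  0.0066 -0.0352] t 11.15 F [ 0.397   0.5093 -1.5324] w 0.017336999793182834 tcp [0.6192 0.0725 0.1114]
```

View pics/w8.png

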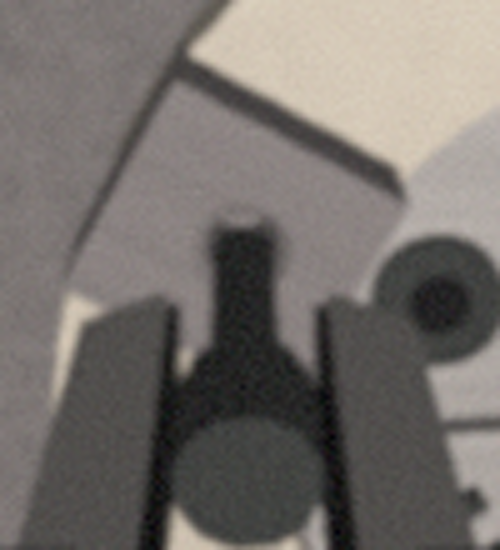

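View pics/s8.png

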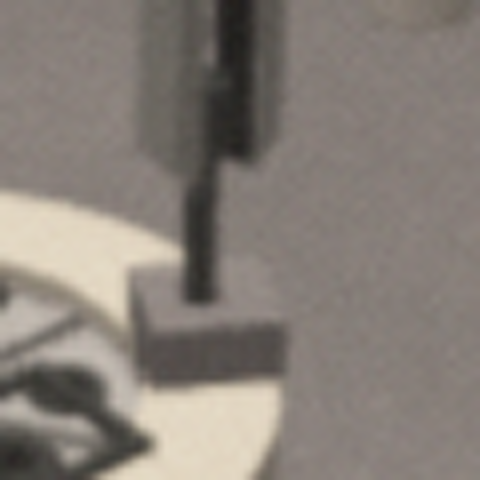

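The pin foot is centred in the mouth (both shades symmetric about x=245) with no contact force. I'll lower in short checked steps.

```bash
python3 -m pendant '[[[0,0,0.2],[0,0,0],255],[[0,0,0.4],[0,0,0],255],[[0,0,0.6],[0,0,0],255],[[0,0,0.8],[0,0,0],255],[[0,0,0.8],[0,0,0],255]]'
```

```text
t: 11.65
tcp_pos: [0.6191, 0.0725, 0.1031]
orientation: [0.0, -0.664, 0.747, 0.0]
contact_force: [1.4, 0.1, -1.5]
grip_width: 0.0178
```

```bash
python3 -m pendant '[[[0,0,0.3],[0,0,0],255],[[0,0,0.6],[0,0,0],255],[[0,0,0.9],[0,0,0],255],[[0,0,1.1],[0,0,0],255],[[0,0,1.1],[0,0,0],255]]'
python3 -m pendant '[[[0,0,0.2],[0,0,0],255],[[0,0,0.4],[0,0,0],255],[[0,0,0.6],[0,0,0],255],[[0,0,0.6],[0,0,0],255]]'
```

```text
t: 12.15
tcp_pos: [0.6191, 0.0725, 0.0921]
orientation: [0.0, -0.664, 0.747, 0.0]
contact_force: [0.6, 0.8, -1.5]
grip_width: 0.0175
t: 12.55
tcp_pos: [0.6192, 0.0725, 0.0862]
orientation: [0.0, -0.664, 0.747, 0.0]
contact_force: [2.2, 0.7, -2.0]
grip_width: 0.0177
```

```bash
python3 -m pendant '[[[0,0,0.2],[0,0,0],255],[[0,0,0.3],[0,0,0],255],[[0,0,0.3],[0,0,0],235],[[0,0,0.3],[0,0,0],140],[[0,0,0.3],[0,0,0],140],[[0,0,0.3],[0,0,0],140],[[0,0,0.3],[0,0,0],140]]'
python3 - <<'E'
from h import *
i=grab_frame("wrist")[:,:,::-1]
cv2.imwrite("pics/w9.png",i)
go(.5075,-.0003,.16,WIN-np.pi/2)
E
```

```text
t: 13.25
tcp_pos: [0.619, 0.0724, 0.0835]
orientation: [-0.0, -0.665, 0.747, 0.0]
contact_force: [0.8, 1.0, -0.8]
grip_width: 0.0418
shift [ 8.5247 10.2265 -7.6469] turn [ 0.007   0.0007 -0.0335] t 13.3 F [-1.0722  0.0607  0.4083] w 0.04235340898216047 tcp [0.619  0.0724 0.0835]
```

View pics/w9.png

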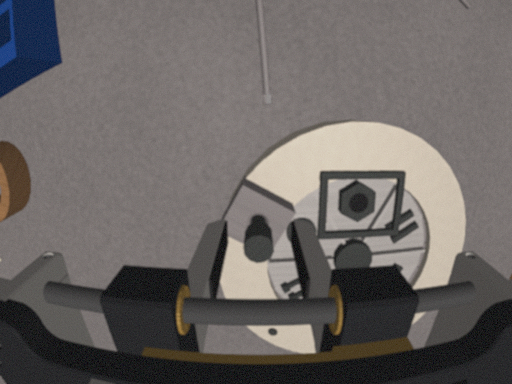

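The pin stands free in the collar, with its head at (259,240), and the nut is still in the window. Now back to the post.

```bash
python3 -m pendant '[[[0,0,-2],[0,0,0],140],[[0,0,-5],[0,0,0],140],[[0,0,-7.6],[0,0,0],140],[[3,3.5,-7.6],[0,0,0],140],[[6,7,-7.6],[0,0,0],140],[[8.2,9.8,-7.6],[0,0,0],140],[[8.5,10.2,-7.6],[0,0,0],140],[[8.5,10.2,-7.6],[0,0,0],140],[[8.5,10.2,-7.6],[0,0,0],140]]'
python3 - <<'E'
from h import *
s=arm.get_state();cv2.imwrite("pics/w10.png",grab_frame("wrist")[:,:,::-1])
i=grab_frame("scene")[:,:,::-1]; cv2.imwrite("pics/s10.png",cv2.resize(i[100:260,190:350],None,fx=3.75,fy=3.75,interpolation=cv2.INTER_CUBIC))
go(.5075,-.0003,.053,WIN-np.pi/2)
print(wproj((.5075,-.0003,.08),s["tcp_pos"],s["orientation"]))
E
```

```text
t: 14.2
tcp_pos: [0.5092, 0.0001, 0.1598]
orientation: [0.001, -0.664, 0.747, -0.001]
contact_force: [-0.2, -0.1, -0.4]
grip_width: 0.0424
shift [ 0.0902  0.1795 10.6463] turn [-0.0525  0.0205  0.0022] t 14.3 F [-0.0714 -0.3093 -0.1438] w 0.0421329921446006 tcp [0.5093 0.0004 0.1595]
[259.8399 197.5691]
```

View pics/w10.png

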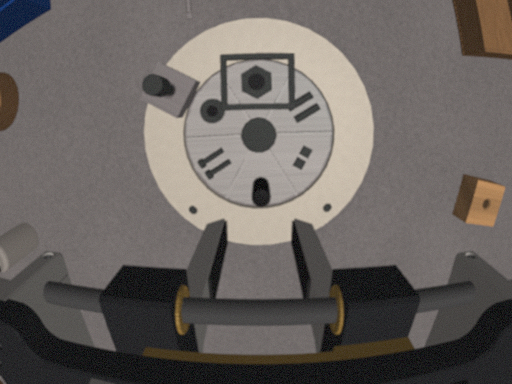

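View pics/s10.png

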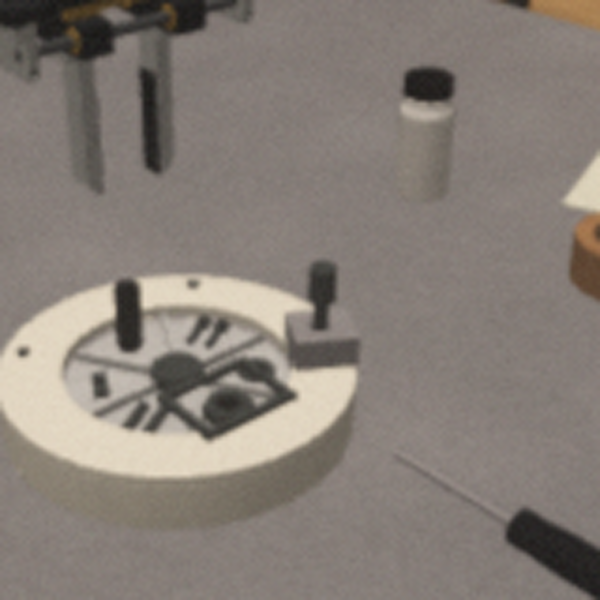

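The pin rests high (about 22 mm gap over the collar, as it should on the plate) and the nut at (256,82) is centred in the window. I'll descend on the post and grip it lightly.

```bash
python3 -m pendant '[[[0.1,0.1,3],[0,0,0],140],[[0.1,0.15,7],[0,0,0],140],[[0.1,0.15,10],[0,0,0],140],[[0.1,0.15,10.5],[0,0,0],140],[[0.1,0.15,10.5],[0,0,0],140],[[0.1,0.15,10.5],[0,0,0],200],[[0.1,0.15,10.5],[0,0,0],200],[[0.1,0.15,10.5],[0,0,0],255],[[0.1,0.15,10.5],[0,0,0],255],[[0.1,0.15,10.5],[0,0,0],255]]' 5
python3 - <<'E'
from h import *
s=arm.get_state();q=s["orientation"];A=R.from_quat([*q[1:],q[0]]).as_matrix();p=s["tcp_pos"]
d=p[:2]-HUB;print(np.hypot(*d),np.arctan2(d[1],d[0])-WIN+np.pi-2*np.pi,s["contact_force"],s["grip_width"],A[:,0])
cv2.imwrite("pics/w11.png",grab_frame("wrist")[:,:,::-1])
print((arm.get_state()["contact_force"]))
E
```

```text
t: 15.3
tcp_pos: [0.5072, -0.0011, 0.0556]
orientation: [0.001, -0.665, 0.747, -0.001]
contact_force: [-1.0, 1.1, 5.4]
grip_width: 0.0179
0.054295078426473756 0.014691693420804341 [-1.0186  1.1465  5.4212] 0.017859492375253968 [-0.1169 -0.9931  0.0001]
[-0.7618  0.0347  5.7615]
```

View pics/w11.png

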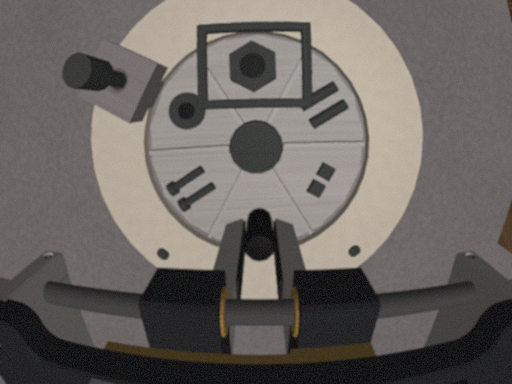

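```bash
python3 -m pendant '[[[-0.04,0,0],[0,0,0.4],255],[[-0.08,0,0],[0,0,0.85],255],[[-0.12,0,0],[0,0,1.25],255],[[-0.16,0,0],[0,0,1.7],255],[[-0.2,0,0],[0,0,2.1],255]]' 5;  python3 -m pendant '[[[-0.03,0,0],[0,0,0.3],255],[[-0.06,0,0],[0,0,0.6],255],[[-0.09,0.01,0],[0,0,0.9],255]]'
```

```text
t: 15.85
tcp_pos: [0.5074, -0.0001, 0.0555]
orientation: [0.0, -0.651, 0.759, -0.002]
contact_force: [-0.9, -3.1, 5.3]
grip_width: 0.0179
t: 16.15
tcp_pos: [0.5074, 0.0006, 0.0555]
orientation: [0.0, -0.645, 0.764, -0.002]
contact_force: [-0.6, -3.2, 6.5]
grip_width: 0.0179
```

```bash
python3 -c "
from h import *
cv2.imwrite('pics/w12.png',grab_frame('wrist')[:,:,::-1][20:160,50:330]);print(arm.get_state()['contact_force'])"
```

```text
[-0.3987 -3.9077  6.737 ]
```

View pics/w12.png

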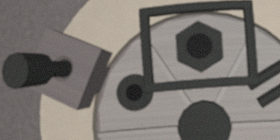

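```bash
python3 -m pendant '[[[-0.03,0,0],[0,0,0.3],255],[[-0.06,0.01,0],[0,0,0.6],255],[[-0.09,0.01,0],[0,0,0.9],255]]';  python3 -m pendant '[[[-0.03,0,0],[0,0,0.3],255],[[-0.06,0.01,0],[0,0,0.6],255],[[-0.09,0.01,0],[0,0,0.9],255]]'
```

```text
t: 16.5
tcp_pos: [0.5076, 0.0015, 0.0555]
orientation: [0.0, -0.639, 0.769, -0.002]
contact_force: [-0.8, -3.8, 5.8]
grip_width: 0.0179
t: 16.8
tcp_pos: [0.5077, 0.0023, 0.0555]
orientation: [0.0, -0.633, 0.774, -0.002]
contact_force: [-0.1, -3.3, 6.7]
grip_width: 0.0177
```

```bash
python3 -m pendant '[[[-0.03,0,0],[0,0,0.3],255],[[-0.06,0.01,0],[0,0,0.6],255],[[-0.09,0.01,0],[0,0,0.9],255]]';  python3 -m pendant '[[[-0.03,0,0],[0,0,0.3],255],[[-0.06,0.01,0],[0,0,0.6],255],[[-0.09,0.01,0],[0,0,0.9],255]]'
```

```text
t: 17.1
tcp_pos: [0.5078, 0.0032, 0.0555]
orientation: [0.0, -0.627, 0.779, -0.002]
contact_force: [0.6, -3.5, 6.0]
grip_width: 0.0174
t: 17.4
tcp_pos: [0.5079, 0.0041, 0.0555]
orientation: [0.0, -0.621, 0.784, -0.002]
contact_force: [0.0, -3.7, 5.3]
grip_width: 0.0176
```

```bash
python3 -c "
from h import *
cv2.imwrite('pics/w13.png',grab_frame('wrist')[:,:,::-1][20:160,50:330]);print(arm.get_state()['contact_force'])"
```

```text
[ 0.0545 -3.6281  5.5014]
```

View pics/w13.png

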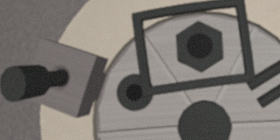

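The pin is still high, and the wheel is about −0.08 rad from centre. I'll go on.

```bash
python3 -m pendant '[[[-0.03,0,0],[0,0,0.3],255],[[-0.06,0.01,0],[0,0,0.6],255],[[-0.09,0.01,0],[0,0,0.9],255]]';  python3 -m pendant '[[[-0.03,0,0],[0,0,0.3],255],[[-0.06,0.01,0],[0,0,0.6],255],[[-0.09,0.01,0],[0,0,0.9],255]]'
```

```text
t: 17.75
tcp_pos: [0.5081, 0.005, 0.0555]
orientation: [0.0, -0.615, 0.789, -0.002]
contact_force: [-0.1, -4.1, 6.4]
grip_width: 0.0177
t: 18.05
tcp_pos: [0.5082, 0.0058, 0.0555]
orientation: [0.0, -0.608, 0.794, -0.002]
contact_force: [-0.4, -3.1, 4.9]
grip_width: 0.0177
```

```bash
python3 -m pendant '[[[-0.03,0,0],[0,0,0.3],255],[[-0.06,0.01,0],[0,0,0.6],255],[[-0.09,0.01,0],[0,0,0.9],255]]';  python3 -m pendant '[[[-0.03,0,0],[0,0,0.3],255],[[-0.06,0.01,0],[0,0,0.6],255],[[-0.09,0.01,0],[0,0,0.9],255]]'
```

```text
t: 18.35
tcp_pos: [0.5085, 0.0067, 0.0555]
orientation: [0.0, -0.602, 0.798, -0.002]
contact_force: [-0.1, -3.9, 5.5]
grip_width: 0.0179
t: 18.65
tcp_pos: [0.5087, 0.0075, 0.0555]
orientation: [0.0, -0.596, 0.803, -0.002]
contact_force: [0.1, -4.0, 5.0]
grip_width: 0.0181
```

```bash
python3 -c "
from h import *
cv2.imwrite('pics/w14.png',grab_frame('wrist')[:,:,::-1][20:160,50:330]);print(arm.get_state()['contact_force'])"
```

```text
[-0.143  -3.0638  5.1103]
```

View pics/w14.png

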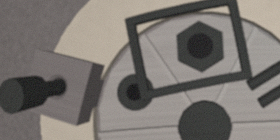

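```bash
python3 -m pendant '[[[-0.03,0,0],[0,0,0.3],255],[[-0.06,0.01,0],[0,0,0.6],255],[[-0.09,0.02,0],[0,0,0.9],255]]';  python3 -m pendant '[[[-0.03,0,0],[0,0,0.3],255],[[-0.06,0.01,0],[0,0,0.6],255],[[-0.09,0.02,0],[0,0,0.9],255]]'
```

```text
t: 19.0
tcp_pos: [0.5089, 0.0085, 0.0555]
orientation: [0.0, -0.589, 0.808, -0.002]
contact_force: [0.5, -3.9, 5.1]
grip_width: 0.0179
t: 19.3
tcp_pos: [0.5092, 0.0093, 0.0555]
orientation: [0.001, -0.583, 0.812, -0.002]
contact_force: [0.4, -5.2, 5.4]
grip_width: 0.0178
```

```bash
python3 -c "
from h import *
cv2.imwrite('pics/w15.png',grab_frame('wrist')[:,:,::-1][20:160,50:330]);print(arm.get_state()['contact_force'])"
```

```text
[ 0.493  -5.0168  5.4058]
```

View pics/w15.png

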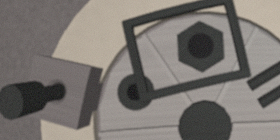

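```bash
python3 -m pendant '[[[-0.03,0,0],[0,0,0.3],255],[[-0.06,0.01,0],[0,0,0.6],255],[[-0.06,0.01,0],[0,0,0.6],255]]'
```

```text
t: 19.65
tcp_pos: [0.5093, 0.01, 0.0555]
orientation: [0.001, -0.579, 0.815, -0.002]
contact_force: [1.9, -4.6, 6.0]
grip_width: 0.0179
```

```bash
python3 -c "
from h import *
cv2.imwrite('pics/w16.png',cv2.resize(grab_frame('wrist')[:,:,::-1][20:160,50:330],None,fx=2.5,fy=2.5));i=grab_frame('scene')[:,:,::-1]; cv2.imwrite('pics/s16.png',cv2.resize(i[100:260,190:350],None,fx=3.75,fy=3.75,interpolation=cv2.INTER_CUBIC));print(arm.get_state()['contact_force'])"
```

```text
[-0.0179 -4.6148  5.5862]
```

View pics/w16.png

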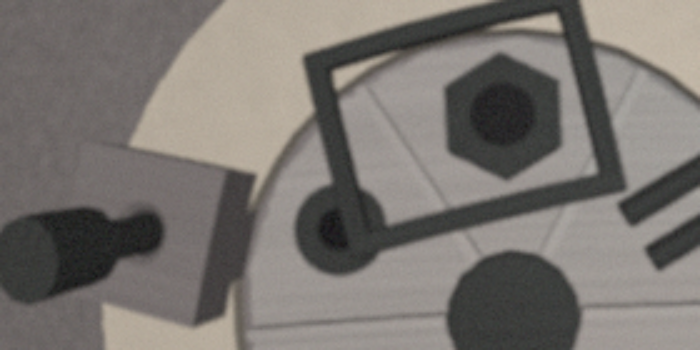

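View pics/s16.png

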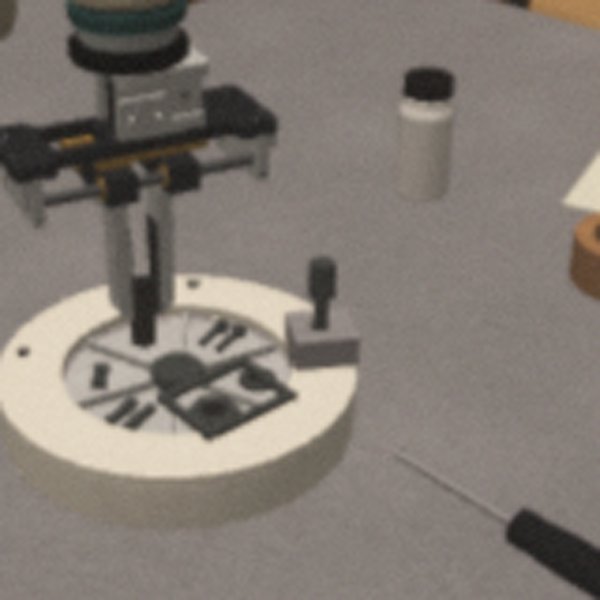

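Still high at −0.19 rad, so the notch is not on this side. I'll return to the middle and feel the other way.

```bash
python3 -m pendant '[[[0.1,0,0],[0,0,-1],255],[[0.2,0.01,0],[0,0,-2],255],[[0.3,0.01,0],[0,0,-3],255],[[0.4,0.02,0],[0,0,-4],255],[[0.5,0.03,0],[0,0,-5],255],[[0.6,0.04,0],[0,0,-6],255],[[0.7,0.05,0],[0,0,-7],255],[[0.8,0.06,0],[0,0,-8],255],[[0.9,0.08,0],[0,0,-9],255],[[1.0,0.1,0],[0,0,-10],255],[[1.1,0.11,0],[0,0,-11],255]]'; python3 -c "
from h import *
go(.5075,-.0003,.0555,WIN-np.pi/2)"
```

```text
t: 20.85
tcp_pos: [0.5074, 0.0022, 0.0554]
orientation: [0.004, -0.654, 0.756, -0.002]
contact_force: [7.4, 2.2, 2.1]
grip_width: 0.0178
shift [ 0.2486 -0.0513 -0.0105] turn [-0.4964  0.1417 -1.6286] t 20.85 F [7.4097 2.2213 2.0511] w 0.01779997325844596 tcp [0.5074 0.0022 0.0554]
```

```bash
python3 -m pendant '[[[0.04,0.08,0],[0,0,-0.5],255],[[0.08,0.15,0],[0,0,-1],255],[[0.12,0.15,0],[0,0,-1.6],255]]';python3 -m pendant '[[[0.04,0,0],[0,0,-0.4],255],[[0.08,0,0],[0,0,-0.8],255],[[0.12,0,0],[0,0,-1.2],255]]'
```

```text
t: 21.15
tcp_pos: [0.5059, 0.0013, 0.0553]
orientation: [0.004, -0.664, 0.747, -0.003]
contact_force: [8.5, 2.6, 1.4]
grip_width: 0.0177
t: 21.45
tcp_pos: [0.5058, 0.0001, 0.0553]
orientation: [0.004, -0.672, 0.74, -0.003]
contact_force: [8.0, 2.2, 1.3]
grip_width: 0.0176
```

Tool +y points outward (away from the hub), so my arc correction had the wrong sign. I'll move back inward to take off the radial load.

```bash
python3 -m pendant '[[[0,-0.1,0],[0,0,0],255],[[0,-0.2,0],[0,0,0],255],[[0,-0.3,0],[0,0,0],255],[[0,-0.3,0],[0,0,0],255]]'; python3 -c "
from h import *
go(.5075,-.0003,.0555,WIN-np.pi/2)"
```

```text
t: 21.85
tcp_pos: [0.5058, 0.0, 0.0552]
orientation: [0.002, -0.672, 0.74, -0.0]
contact_force: [3.2, 2.3, 6.4]
grip_width: 0.0178
shift [ 0.0142 -0.1759 -0.0281] turn [-0.1757  0.1114  1.1565] t 21.85 F [3.1813 2.2747 6.4301] w 0.01775467905219034 tcp [0.5058 0.     0.0552]
```

```bash
python3 -m pendant '[[[0.04,-0.05,0],[0,0,-0.3],255],[[0.08,-0.1,0],[0,0,-0.5],255],[[0.12,-0.1,0],[0,0,-0.8],255],[[0.16,-0.1,0],[0,0,-1.2],255]]';python3 -m pendant '[[[0.03,0,0],[0,0,-0.3],255],[[0.06,0,0],[0,0,-0.6],255],[[0.09,0,0],[0,0,-0.9],255]]'
```

```text
t: 22.25
tcp_pos: [0.5056, -0.0013, 0.0551]
orientation: [0.001, -0.68, 0.733, 0.0]
contact_force: [2.3, 2.7, 7.2]
grip_width: 0.0177
t: 22.55
tcp_pos: [0.5056, -0.0022, 0.0551]
orientation: [0.001, -0.686, 0.728, 0.0]
contact_force: [1.8, 2.9, 7.9]
grip_width: 0.0179
```

```bash
python3 -c "
from h import *
cv2.imwrite('pics/w17.png',grab_frame('wrist')[:,:,::-1][20:160,50:330]);print(arm.get_state()['contact_force'])"
```

```text
[2.8071 3.0562 8.1864]
```

View pics/w17.png

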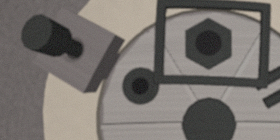

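```bash
python3 -m pendant '[[[0.03,0,-0.1],[0,0,-0.3],255],[[0.06,0,-0.2],[0,0,-0.6],255],[[0.09,0,-0.25],[0,0,-0.9],255]]';python3 -m pendant '[[[0.03,0,0],[0,0,-0.3],255],[[0.06,-0.01,0],[0,0,-0.6],255],[[0.09,-0.01,0],[0,0,-0.9],255]]'
```

```text
t: 22.9
tcp_pos: [0.5049, -0.0036, 0.0557]
orientation: [0.0, -0.692, 0.722, 0.001]
contact_force: [5.1, 2.8, -6.2]
grip_width: 0.0179
t: 23.2
tcp_pos: [0.5048, -0.0041, 0.0557]
orientation: [0.001, -0.697, 0.717, 0.001]
contact_force: [5.1, 3.3, -4.7]
grip_width: 0.0179
```

```bash
python3 -c "
from h import *
cv2.imwrite('pics/w18.png',grab_frame('wrist')[:,:,::-1][20:160,50:330]);print(arm.get_state()['contact_force'])"
```

```text
[ 4.4766  2.1143 -5.1496]
```

View pics/w18.png

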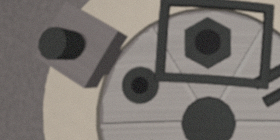

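The pin head appears to have dropped, with the shank no longer visible between head and collar. I'll check in the scene view.

```bash
python3 -c "
from h import *
i=grab_frame('scene')[:,:,::-1]; cv2.imwrite('pics/s18.png',cv2.resize(i[100:260,190:350],None,fx=3.75,fy=3.75,interpolation=cv2.INTER_CUBIC))
s=arm.get_state();d=s['tcp_pos'][:2]-HUB;print(np.hypot(*d),np.arctan2(d[1],d[0])-WIN-np.pi)"
```

```text
0.05642584625479983 0.07354375893125553
```

View pics/s18.png

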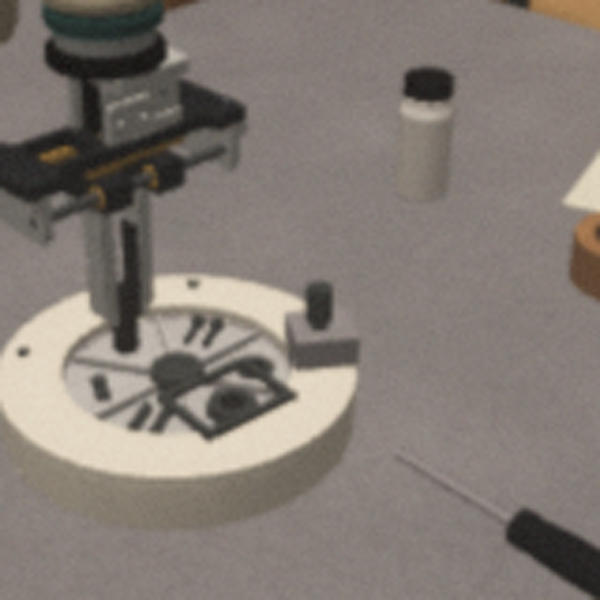

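```bash
python3 -c "
from h import *
c=camera_info('scene');E=np.linalg.inv(c['extrinsics'])
for z in (.030,.020,.016,.012):
  for h in (.056,.08):
    x=E[:3,:3]@np.array([.6192,.0724,z+h])+E[:3,3];x=c['mtx']@x;print(z,h,(x[:2]/x[2]-[250,150])*8)
a=cv2.imread('pics/s10.png')
i=grab_frame('scene')[:,:,::-1]; b=cv2.resize(i[150:210,250:310],None,fx=8,fy=8,interpolation=cv2.INTER_CUBIC)
cv2.imwrite('pics/s19.png',b)"
```

```text
0.03 0.056 [197.9633 236.0069]
0.03 0.08 [199.9447 168.5896]
0.02 0.056 [197.1542 263.5344]
0.02 0.08 [199.1122 196.9153]
0.016 0.056 [196.8333 274.4548]
0.016 0.08 [198.782  208.1509]
0.012 0.056 [196.5139 285.3238]
0.012 0.08 [198.4533 219.3331]
```

View pics/s19.png

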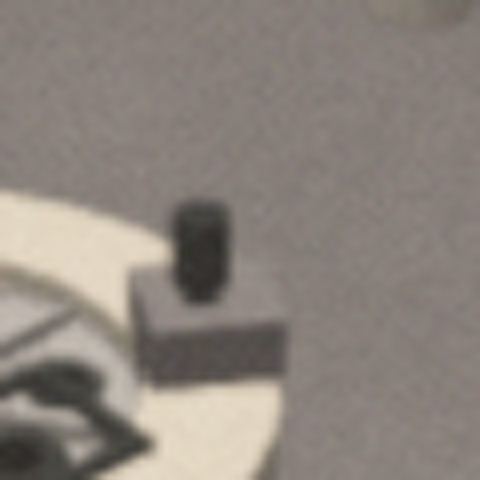

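The head is down by roughly 14 to 18 mm. To decide whether it is fully home, I'll unload the wheel (move back a little) and compare the views precisely.

```bash
python3 -m pendant '[[[-0.05,-0.1,0.05],[0,0,0],255],[[-0.1,-0.2,0.1],[0,0,0],255],[[-0.1,-0.2,0.1],[0,0,0],255]]'; python3 -c "
from h import *
i=grab_frame('scene')[:,:,::-1]; cv2.imwrite('pics/scene20.png',i)
b=cv2.resize(i[150:210,250:310],None,fx=7,fy=7,interpolation=cv2.INTER_CUBIC)
# prior high image from s16 crop (3.75x from [100,190])
a=cv2.imread('pics/s10.png'); a=a[int(50*3.75):int(110*3.75),int(60*3.75):int(120*3.75)]
cv2.imwrite('pics/cmp20.png',np.hstack([cv2.resize(a,(400,420)),cv2.resize(b,(400,420))]))
i=grab_frame('wrist')[:,:,::-1];cv2.imwrite('pics/w20.png',i);print(arm.get_state()['contact_force'])"
```

```text
t: 23.65
tcp_pos: [0.505, -0.0042, 0.0556]
orientation: [-0.001, -0.697, 0.717, 0.001]
contact_force: [-1.5, 0.5, 3.4]
grip_width: 0.0177
[-2.8758  0.2258  4.3298]
```

View pics/cmp20.png

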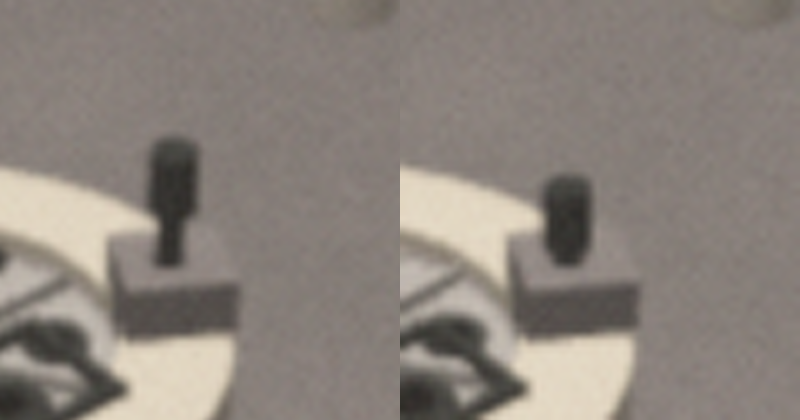

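View pics/w20.png

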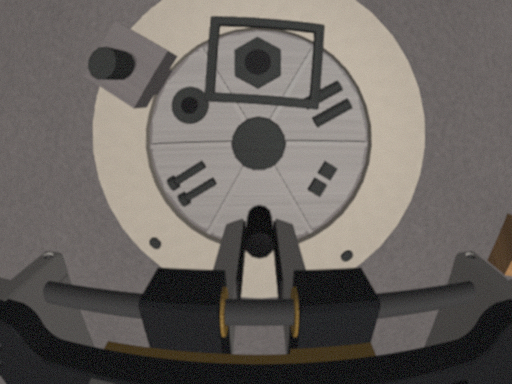

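The head top dropped 38 px of the 7x crop, nearly the full 18 mm but ambiguous. I'll work the wheel gently to and fro to make sure, and feel the lock.

```bash
python3 -m pendant '[[[-0.05,0.03,0],[0,0,0],255],[[-0.1,0.05,0],[0,0,0],255],[[-0.15,0.05,0],[0,0,0],255],[[-0.15,0.05,0],[0,0,0],255]]';  python3 -m pendant '[[[-0.05,0,0],[0,0,0],255],[[-0.1,0,0],[0,0,0],255],[[-0.1,0,0],[0,0,0],255]]'
```

```text
t: 24.15
tcp_pos: [0.505, -0.0033, 0.0556]
orientation: [-0.001, -0.697, 0.717, 0.001]
contact_force: [-4.1, -2.2, 2.9]
grip_width: 0.0177
t: 24.45
tcp_pos: [0.5052, -0.0023, 0.0556]
orientation: [-0.001, -0.697, 0.717, 0.001]
contact_force: [-3.4, -3.0, 2.8]
grip_width: 0.0179
```

```bash
python3 -m pendant '[[[-0.04,0.05,0],[0,0,0],255],[[-0.08,0.1,0],[0,0,0],255],[[-0.08,0.1,0],[0,0,0],255]]'; python3 -m pendant '[[[-0.04,0,0],[0,0,0],255],[[-0.08,0,0],[0,0,0],255],[[-0.08,0,0],[0,0,0],255]]';  python3 -c "
from h import *
i=grab_frame('scene')[:,:,::-1]
b=cv2.resize(i[150:210,250:310],None,fx=7,fy=7,interpolation=cv2.INTER_CUBIC)
a=cv2.imread('pics/scene20.png');a=cv2.resize(a[150:210,250:310],None,fx=7,fy=7,interpolation=cv2.INTER_CUBIC)
cv2.imwrite('pics/cmp21.png',np.hstack([cv2.resize(a,(400,420)),cv2.resize(b,(400,420))]))"
```

```text
t: 24.75
tcp_pos: [0.5052, -0.0022, 0.0556]
orientation: [-0.001, -0.697, 0.717, -0.001]
contact_force: [-2.7, -5.2, 0.8]
grip_width: 0.0182
t: 25.05
tcp_pos: [0.5052, -0.0021, 0.0556]
orientation: [-0.002, -0.698, 0.716, -0.001]
contact_force: [-1.8, -6.9, 1.1]
grip_width: 0.0176
```

View pics/cmp21.png

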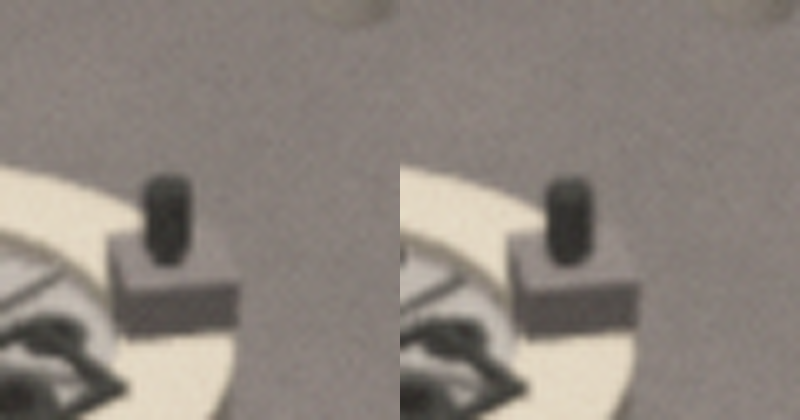

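The wheel stops hard clockwise at post y = −2.1 mm. I'll ease back and feel the other stop.

```bash
python3 -m pendant '[[[0.06,0,0],[0,0,0],255],[[0.12,0,0],[0,0,0],255],[[0.18,0,0],[0,0,0],255],[[0.24,0,0],[0,0,0],255],[[0.3,0,0],[0,0,0],255],[[0.36,0,0],[0,0,0],255],[[0.36,0,0],[0,0,0],255]]';  python3 -m pendant '[[[0.05,0,0],[0,0,0],255],[[0.1,0,0],[0,0,0],255],[[0.1,0,0],[0,0,0],255]]'
```

```text
t: 25.8
tcp_pos: [0.5051, -0.0027, 0.0556]
orientation: [0.0, -0.697, 0.717, 0.001]
contact_force: [-1.5, 2.9, -2.0]
grip_width: 0.0175
t: 26.1
tcp_pos: [0.505, -0.0042, 0.0557]
orientation: [0.0, -0.697, 0.717, 0.001]
contact_force: [-1.9, 4.1, -3.9]
grip_width: 0.0174
```

```bash
python3 -m pendant '[[[0.04,0,0],[0,0,0],255],[[0.08,0,0],[0,0,0],255],[[0.08,0,0],[0,0,0],255]]'
```

```text
t: 26.4
tcp_pos: [0.5048, -0.0052, 0.0557]
orientation: [-0.0, -0.697, 0.717, 0.001]
contact_force: [-2.5, 3.7, -4.0]
grip_width: 0.0179
```

```bash
python3 -m pendant '[[[0.04,0,0],[0,0,0],255],[[0.06,0,0],[0,0,0],255],[[0.06,0,0],[0,0,0],255]]'; python3 -c "
from h import *
i=grab_frame('scene')[:,:,::-1]
b=cv2.resize(i[150:210,250:310],None,fx=7,fy=7,interpolation=cv2.INTER_CUBIC)
a=cv2.imread('pics/scene20.png');a=cv2.resize(a[150:210,250:310],None,fx=7,fy=7,interpolation=cv2.INTER_CUBIC)
cv2.imwrite('pics/cmp22.png',np.hstack([cv2.resize(a,(400,420)),cv2.resize(b,(400,420))]))
cv2.imwrite('pics/w22.png',grab_frame('wrist')[:,:,::-1])"
```

```text
t: 26.7
tcp_pos: [0.5047, -0.0054, 0.0557]
orientation: [0.0, -0.697, 0.717, 0.001]
contact_force: [-1.3, 6.6, -4.9]
grip_width: 0.018
```

View pics/cmp22.png

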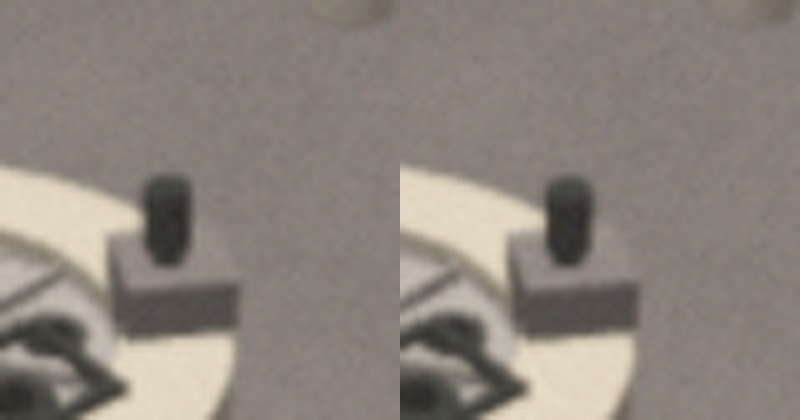

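View pics/w22.png

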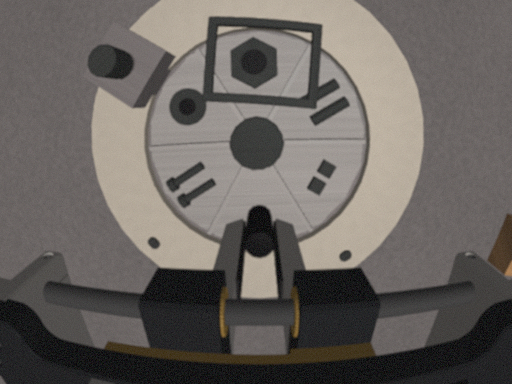

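The wheel is locked both ways: stops at −2.1 and −5.4 mm, about 3 mm play at the post, push ≤ 7 N. The nut at (254,62) lies well inside the frame (212–318). I'll set it mid-play, let go and rise.

```bash
python3 -m pendant '[[[-0.07,0,0],[0,0,0],255],[[-0.14,0,0],[0,0,0],255],[[-0.21,0,0],[0,0,0],255],[[-0.28,0,0],[0,0,0],255],[[-0.34,0,0],[0,0,0],255],[[-0.34,0,0],[0,0,0],255],[[-0.3,0,0],[0,0,0],140],[[-0.25,0,0],[0,0,0],140],[[-0.25,0,0],[0,0,0],140],[[-0.25,0,0],[0,0,0],140],[[-0.25,0,-3],[0,0,0],140],[[-0.25,0,-7],[0,0,0],140],[[-0.25,0,-10],[0,0,0],140],[[-0.25,0,-10],[0,0,0],140]]'; python3 -c "
from h import *
go(.53,.1,.16,-2.3)
i=grab_frame('wrist')[:,:,::-1];cv2.imwrite('pics/w23.png',i)
s=arm.get_state()
for p in [(.6192,.0724,.092),(.6192,.0724,.095),(.6192,.0724,.11),(*COL,.064)]: print(wproj(p,s['tcp_pos'],s['orientation']))"
```

```text
t: 28.2
tcp_pos: [0.5093, -0.004, 0.1606]
orientation: [0.003, -0.697, 0.717, -0.004]
contact_force: [0.7, -0.3, -0.7]
grip_width: 0.0423
shift [-10.4556  -1.7787   0.0672] turn [-0.6102  0.164  40.1729] t 28.2 F [ 0.7462 -0.3223 -0.7347] w 0.04230850595338629 tcp [ 0.5093 -0.004   0.1606]
[164.4992  75.455 ]
[163.4048  75.1229]
[157.5461  73.3593]
[174.6616  77.7456]
```

View pics/w23.png

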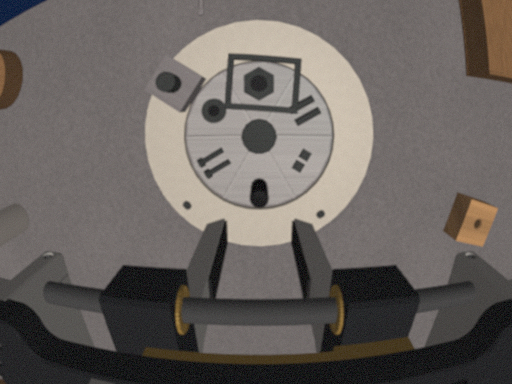

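Released; the nut shows whole in the window. I'll check the pin height more carefully with averaged scene frames and a column profile.

Run:
```python
from h import *
i=np.mean([grab_frame('scene')[:,:,::-1].astype(float) for _ in range(6)],axis=0)
np.save('avg.npy',i)
def prof(img,x0): # grayscale col profile mean over head columns
    return img
g=i.mean(2)
def edge(p,rows,lo): # subpixel dark transition
    for k in range(len(p)-1):
        if p[k]>lo>=p[k+1]: return rows[k]+(p[k]-lo)/(p[k]-p[k+1])
cur=g[150:200,273:277].mean(1); print("cur",edge(cur,np.arange(150,200),85)); print(cur[15:40].round())
for f in ['s10','s16']:
    a=cv2.imread(f'pics/{f}.png').astype(float).mean(2); a=cv2.resize(a,(160,160),interpolation=cv2.INTER_AREA)
    p=a[50:100,84:88].mean(1); print(f,edge(p,np.arange(150,200),85)); print(p[10:35].round())
b=cv2.resize(i[150:210,250:310].astype(np.uint8),None,fx=9,fy=9,interpolation=cv2.INTER_CUBIC);cv2.imwrite('pics/s24.png',b)
```

```text
cur 175.5419515226849
[127. 126. 128. 129. 128. 127. 127. 128. 127. 124.  97.  75.  69.  64.
  54.  49.  50.  49.  49.  50.  51.  54.  68. 117. 135.]
s10 169.7433054345132
[126. 127. 126. 127. 126. 126. 127. 127. 125. 104.  78.  70.  65.  56.
  49.  49.  49.  50.  49.  50.  51.  60.  65.  66.  65.]
s16 168.741290759318
[127. 127. 126. 126. 127. 127. 128. 124. 102.  79.  68.  59.  51.  50.
  49.  51.  51.  52.  50.  55.  60.  65.  66.  66.  68.]
```

View pics/s24.png

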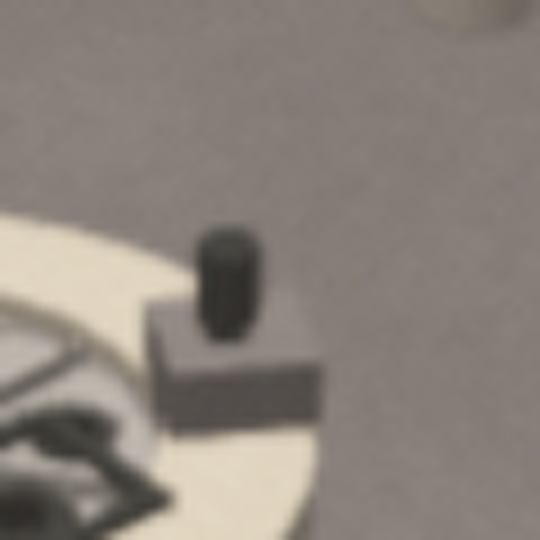

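The pin head's dark span is 175.5 to about 188.3 (12.8 px). Projection for a fully home pin gives 12.8 px, and 3 mm high would give 13.8 px. The drop from the two high views is 5.8 and 6.8 px, against 6.3 expected. The gripper is clear of everything, so I'm handing in.

```bash
python3 -c "
from h import *
s=arm.get_state();print(s['t'],s['contact_force'],s['tcp_pos']);arm.job_done()"
```

```text
28.55 [-0.1027  0.4318 -0.4894] [ 0.5046 -0.0035  0.1545]
the job is handed in; nothing more can be done
```

I turned the wheel clockwise by its post until the nut was centred in the window. I then moved the pin from its stand into the collar and felt about 0.19 rad clockwise without success. The pin fell about 0.06 rad anticlockwise of centre. I handed the job in at 28.6 s, with the gripper open and clear above the post.

**Last checks**
- **Lock:** the wheel stopped hard both ways, with about 3 mm of play at the post. That is more than the 2–3 mm stated for the pin, but the figure includes the slack in the collar hole and the give in the arm.
- **Nut:** the whole nut shows in the window, about 3 mm off centre.
- **Pin height:** the pin looks fully home. Its visible length in the picture matches the fully home prediction (12.8 px against 12.8). The measured drop was 5.8 and 6.8 px from two earlier views, against 6.3 expected. I put that difference down to the pin leaning slightly in the collar.

**Forces on the post**
- **My sign mistake:** before the pin fell, an arc correction with the wrong sign briefly put about 8 N of radial load on the post. I corrected it.
- **After the pin caught:** the sideways push stayed at about 7 N or less. There was also up to about 6 N of vertical load from the grip, so at one moment the total was about 8 to 8.5 N.

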